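# Switch on the lab mixer at its push-button station

### The job

Start up the paint mixer from its control station: with the fingertips, push in first the white power button, then the blue extraction-fan button, then the green stirrer button, each lightly and until it stays in. Do not push the black hoist button or the red emergency stop, do not lift or shift the station, and do not disturb the things around it.

Things in the scene. Friction and masses are not known exactly. Their poses are not given: they have to be found in the camera images.
- station: Wireless control station: dark box, mid-grey lid, 88 (x) x 286 mm (y), lid face 62 mm above its origin (centre of underside); 1.4 kg, loose on rubber feet; over 20 N is too hard a press. Centred on the lid at y = +105, +59, +13, -33 mm: white, black, green, blue button; at -100 mm the big red emergency stop. Stub aerial past the -y end (y -152 mm), 89 mm tall.
- power_top (a point): Centre of the top face of the white control power button: a round 25 mm rubber-booted cap standing 14 mm above the lid when off, 8 mm when latched on. Under the finger the cap itself gives up to 5 mm more, springing 2 N per mm. Z is up.
- power (a joint): How far the white control power button's plunger under the springy cap is in: 0 m off, 0.006 m fully in; beyond 0.004 m it is on. It moves against about 3 N and stays where it is left.
- fan_top (a point): Centre of the top face of the blue extraction fan button: a round 25 mm rubber-booted cap standing 14 mm above the lid when off, 8 mm when latched on. Under the finger the cap itself gives up to 5 mm more, springing 2 N per mm. Z is up.
- fan (a joint): How far the blue extraction fan button's plunger under the springy cap is in: 0 m off, 0.006 m fully in; beyond 0.004 m it is on. It moves against about 3 N and stays where it is left.
- motor_top (a point): Centre of the top face of the green stirrer motor button: a round 25 mm rubber-booted cap standing 14 mm above the lid when off, 8 mm when latched on. Under the finger the cap itself gives up to 5 mm more, springing 2 N per mm. Z is up.
- motor (a joint): How far the green stirrer motor button's plunger under the springy cap is in: 0 m off, 0.006 m fully in; beyond 0.004 m it is on. It moves against about 3 N and stays where it is left.
- hoist_top (a point): Centre of the top face of the black motor hoist button: a round 25 mm rubber-booted cap standing 14 mm above the lid when off, 8 mm when latched on. Under the finger the cap itself gives up to 5 mm more, springing 2 N per mm. Z is up.
- hoist (a joint): How far the black motor hoist button's plunger under the springy cap is in: 0 m off, 0.006 m fully in; beyond 0.004 m it is on. It moves against about 3 N and stays where it is left.
- estop_top (a point): Top centre of the red emergency-stop mushroom, 40 mm across on a yellow disc, standing 26 mm above the lid.
- estop (a joint): How far the emergency stop is pushed in, 0 to 0.006 m; it starts at 0.
- jar_yellow: Ink jar, yellow with black lid, 66 mm across, 88 mm tall; loose bystander, origin at the centre of its underside.
- jar_red: Ink jar, red with black lid, 66 mm across, 88 mm tall; loose bystander, origin at the centre of its underside.
- steel_beaker: Open steel beaker, 76 mm across, 95 mm tall; loose bystander, origin at the centre of its underside.
- blade: Toothed steel mixing disc lying flat, 72 mm across, about 14 mm high at its hub; loose bystander, origin at the centre of its underside.
- palette_knife: Spatula lying flat, about 210 mm long, 65 mm wide at the blade, up to 20 mm high, along its x; loose bystander, its origin on its underside.
- lid_stack: Stack of four aluminium tin lids, 92 mm across, 26 mm high; loose bystander, origin at the centre of its underside.
- calculator: Grey desk calculator lying flat, 150 x 105 x 18 mm; loose bystander, origin at the centre of its underside.

How it is judged:
By the outcome, as a careful person would: the job done as asked, in the order asked, and still so for the second after the job is handed in, with the robot touching nothing.
It also fails if it takes over 45 s, if anything falls off the work surface, if the arm or the gripper's body presses on something with over 40 N, if the wrist force passes 120 N, or if a joint passes its speed limit or range.

### The arm

A 6-joint arm with a two-finger parallel gripper is mounted at the origin on the work surface. World frame = base frame: x ahead of the robot, y to its left, z up, the work surface at z = 0. Lengths are in m, angles in rad, forces in N, time in s.
With the tool pointing down it reaches from about 0.3 to 0.775 m from the base axis. Payload 14.6 kg.
Tool frame: the origin (TCP) lies midway between the tips of the shut fingers; the grasp point (between the pads) lies 19 mm behind it (ctrl.tcp_to_grasp is the z of the grasp point in the tool frame, in m); z points along the fingers, y is the line along which they close (so a half turn about z gives the same grasp; the last joint's range is limited). The gripper opens to 94 mm and grips with 3 to 60 N. Pads are 16 mm wide; open, the fingers measure 119 mm over their backs; the gripper's body (75 mm by 177 mm) begins 78 mm behind the grasp point.
Start: joints at [1.15, 0.3, 1.521, -0, 1.321, -0.067], TCP at [0.191, 0.516, 0.205] pointing down, gripper open.
Joint ranges: [-3.03, 3.03], [-0.79, 2.21], [0.23, 2.52], [-1.04, 4.18], [0, 3.07], [-2.55, 2.55]. Speed limits (rad/s): [2.22, 2.22, 2.57, 3.14, 3.14, 3.14].

### API

Orientations are given as [roll, pitch, yaw] about the fixed x, y, z axes, in that order (R = Rz(yaw) Ry(pitch) Rx(roll)).
In Python, from station import monitor, camera, ctrl gives the robot as it stands.
- The arm moves only by the tool apply_moves, never from a script. Its argument "plan" is one flat list of numbers, 4 for each row, row after row: the shift along the tool's x, y, z in mm, then the turn about the tool's z in rad. In form: [dx, dy, dz, spin, dx, dy, dz, spin, ...]. A call has 1 to 20 rows; each row shifts and turns the commanded pose from where the row before left it, along the tool's axes as they then stand; what a row does not reach is not made up. A row lasts 1/10 s, in which the tool goes at most 50 mm and 8.59 degrees, less where a joint would pass 70% of its speed; a pose out of reach is approached as far as the arm can. A call is refused whole if a number of a shift passes 50 or a number of a turn 0.15, either way. A call with a gripper value outside its range is refused whole. "hand" is the gripper command: -1 is shut, 1 is fully open, values between are in proportion, set as the call begins (left out, the last holds). The fingers move at their own pace and stop on an object; "squeeze" is the grip in N (left out, the last holds). Time passes only in rows, so rows that do not move let the fingers close. It gives the time, the measured TCP pose, the force, the opening and the grip force at its end, in the units of the state.
- monitor.get_obs(): the state, without advancing time (a new reading comes with each control period).
- camera(name): name is "scene" or "top" or "wrist"; returns a dict with "image" (480x640x3 uint8, red, green, blue), "range_z" (480x640 float32, m along the optical axis (not along the pixel's ray), 0 where there is no reading), "mtx" (3x3 intrinsics, pixels), "rvec" (rotation vector, rad) and "tvec" (3), from world to camera coordinates, as OpenCV has them. Camera axes: x right, y down, z forward; pixel columns grow to the right and rows downward; lengths in m; the calibration is good to about 2 mm. A picture is of the moment at which its call begins.
- ctrl.hand_in(): hands the job in; it is judged then, once.
The state is a dict: "time_s": time; "qpos": joint angles; "joint_vel": joint speeds; "tau": joint torques, N m; "ee_pos": TCP position; "eef_rot": TCP orientation; "force": force on the tool from outside, world axes, zero at the start; "moment": the same for the moment, N m; "grip_width": finger opening in m; "grip_force": force on a finger pad.
Only numpy, scipy, OpenCV 4.12 (cv2) and the standard library are available. Lean on these libraries where they do the work, as an engineer would, in place of code of your own. Each camera call takes 0.05 s, during which the arm holds its last target. There are 200 camera calls.

## Working session

There is one attempt and no reset: what is moved stays moved. The work goes in short steps, Python scripts to look and compute and a tool call to move; the robot and the scene stay as the last step left them, time stands still between calls to the robot, and variables do not carry over. Pictures are saved under pics/ and viewed, at most 10 in all, crops included, and the job is handed in when it is done.

Besides the shell and the picture viewer there is one more tool, called after ">>>" by a JSON object that holds its "name" and its "arguments", one argument or row to a line. apply_moves: Moves the arm, as the interface text tells. Its arguments: {"type":"object","properties":{"plan":{"type":"array","items":{"type":"number"}},"hand":{"type":"number"},"squeeze":{"type":"number"}},"required":["plan"]}

```bash
mkdir -p pics; cat > h.py <<'E'
import numpy as np, cv2
from station import monitor, camera, ctrl
def save(c,n): cv2.imwrite(f'pics/{n}.png',c['image'][:,:,::-1])
def world(c,u,v,z=None):
    R=cv2.Rodrigues(np.array(c['rvec'],float))[0]; t=np.array(c['tvec'],float).ravel()
    d=np.linalg.inv(c['mtx'])@[u,v,1]
    o=-R.T@t
    if z is None: return R.T@(d*c['range_z'][int(round(v)),int(round(u))]-t)
    w=R.T@d; return o+w*(z-o[2])/w[2]
E
python3 - <<'E'
from h import *
np.set_printoptions(precision=4,suppress=True)
for n in('top','scene'):
    c=camera(n); save(c,n+'1'); np.savez(f'{n}1.npz',**c)
o=monitor.get_obs(); print(o['time_s'],o['ee_pos'],o['eef_rot'],o['force'],o['grip_width'])
E
```

```text
0.1 [0.1905 0.5157 0.2049] [-3.1406 -0.0001  2.7877] [-0.2905 -0.1862  0.64  ] 0.09370330612857566
```

View pics/top1.png

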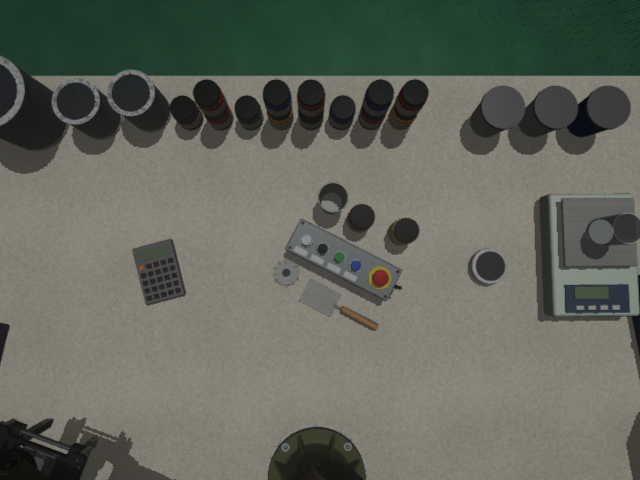

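View pics/scene1.png

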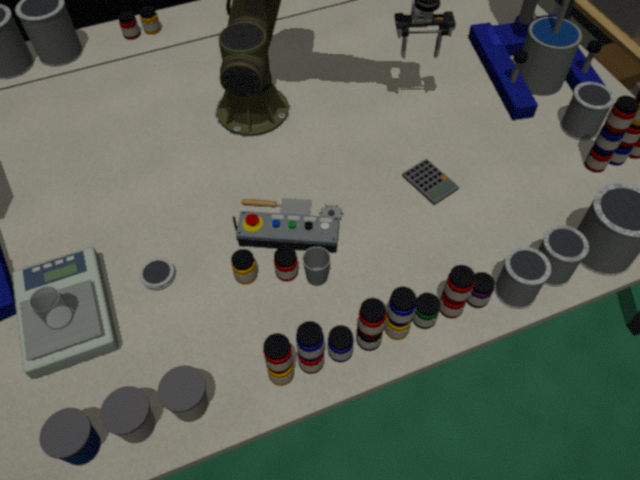

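The top view shows the station tilted, with white at about (306,240), black (322,249), green (339,257), blue (356,266) and the red stop (380,278). The beaker and jars are on its far side; the blade and knife are on its near side.

```bash
python3 - <<'E'
from h import *
np.set_printoptions(precision=4,suppress=True)
c=dict(np.load('top1.npz')); im=c['image']; hsv=cv2.cvtColor(im,cv2.COLOR_RGB2HSV)
def blob(m,u,v,r=12):
    k=np.zeros(m.shape,np.uint8); cv2.circle(k,(u,v),r,1,-1); y,x=np.nonzero(m&(k>0)); return x.mean(),y.mean(),len(x)
H,S,V=[hsv[...,i].astype(int) for i in range(3)]
B={'white':(blob((S<40)&(V>150),306,240,8),.076,105),'green':(blob((H>45)&(H<85)&(S>90),339,257),.076,13),'blue':(blob((H>100)&(H<130)&(S>110),356,266),.076,-33),'red':(blob(((H<8)|(H>172))&(S>120),380,278),.088,-100)}
P=[];Y=[]
for n,((u,v,k),z,y) in B.items():
    w=world(c,u,v,z); print(n,round(u,1),round(v,1),k,w,world(c,u,v)); P.append(w[:2]);Y.append(y/1000)
A=np.c_[np.ones(4),Y]; s,r,_,_=np.linalg.lstsq(A,np.array(P),rcond=None); print('origin',s[0],'yaxis',s[1],np.linalg.norm(s[1]),'yaw of y',np.arctan2(s[1][1],s[1][0]), A@s-P)
for n,(u,v) in dict(beaker=(333,198),j1=(361,217),j2=(405,231)).items(): print(n,world(c,u,v,.09))
E
```

```text
<stdin>:5: RuntimeWarning: Mean of empty slice.
  ret = ret.dtype.type(ret / rcount)
Traceback (most recent call last):
  File "h.py", line 8, in world
    if z is None: return R.T@(d*c['range_z'][int(round(v)),int(round(u))]-t)
                                                 ~~~~~^^^
ValueError: cannot convert float NaN to integer
```

```bash
cat > m.py <<'E'
from h import *
np.set_printoptions(precision=4,suppress=True)
c=dict(np.load('top1.npz')); im=c['image']; hsv=cv2.cvtColor(im,cv2.COLOR_RGB2HSV)
def blob(m,u,v,r=12):
    k=np.zeros(m.shape,np.uint8); cv2.circle(k,(u,v),r,1,-1); y,x=np.nonzero(m&(k>0)); return x.mean(),y.mean(),len(x)
H,S,V=[hsv[...,i].astype(int) for i in range(3)]
print(im[240,300:313].tolist())
B={'white':(blob((V>135),306,240,8),.076,105),'green':(blob((H>45)&(H<85)&(S>90),339,257),.076,13),'blue':(blob((H>100)&(H<130)&(S>110),356,266),.076,-33),'red':(blob(((H<8)|(H>172))&(S>120),380,278),.088,-100)}
P=[];Y=[]
for n,((u,v,k),z,y) in B.items():
    w=world(c,u,v,z); print(n,round(u,1),round(v,1),k,w,world(c,u,v)); P.append(w[:2]);Y.append(y/1000)
A=np.c_[np.ones(4),Y]; s,r,_,_=np.linalg.lstsq(A,np.array(P),rcond=None); print('origin',s[0],'yaxis',s[1],np.linalg.norm(s[1]),'yaw of y',np.arctan2(s[1][1],s[1][0]), A@s-P)
for n,(u,v) in dict(beaker=(333,198),j1=(361,217),j2=(405,231)).items(): print(n,world(c,u,v,.09))
E
python3 m.py
```

```text
[[111, 113, 109], [111, 111, 110], [138, 141, 143], [137, 140, 143], [138, 140, 144], [140, 142, 145], [136, 139, 143], [137, 140, 142], [138, 141, 143], [137, 140, 143], [129, 132, 133], [113, 115, 111], [116, 119, 116]]
white 305.8 239.4 56 [0.5981 0.0235 0.076 ] [0.5983 0.0235 0.0726]
green 338.9 256.8 66 [ 0.5546 -0.0579  0.076 ] [ 0.5546 -0.0579  0.0763]
blue 355.6 265.2 73 [ 0.5338 -0.0987  0.076 ] [ 0.5338 -0.099   0.0731]
red 380.2 277.7 184 [ 0.503 -0.157  0.088] [ 0.5029 -0.1571  0.0875]
origin [ 0.5491 -0.0692] yaxis [0.4637 0.881 ] 0.9956066642084866 yaw of y 1.0862782553157502 [[-0.0003 -0.0002]
 [ 0.0006  0.0002]
 [-0.      0.0004]
 [-0.0002 -0.0003]]
beaker [ 0.6985 -0.044   0.09  ]
j1 [ 0.6513 -0.1121  0.09  ]
j2 [ 0.6162 -0.2194  0.09  ]
```

>>> {"name": "apply_moves", "arguments": {
  "plan": [-27.6, -16, 0, 0, -27.6, -16, 0, 0, -27.6, -16, 0, 0, -27.6, -16, 0, 0, -27.6, -16, 0, 0, -27.6, -16, 0, 0, -27.6, -16, 0, 0, -27.6, -16, 0, 0, -27.6, -16, 0, 0, -27.6, -16, 0, 0, -27.6, -16, 0, 0, -27.6, -16, 0, 0, -27.6, -16, 0, 0, -27.6, -16, 0, 0, -27.6, -16, 0, 0, -27.6, -16, 0, 0, -27.6, -16, 0, 0, -27.6, -16, 0, 0, -27.6, -16, 10, 0, 0, 0, 0, 0],
  "hand": -1
}}

```text
time_s: 2.1
ee_pos: [0.578, 0.0465, 0.1935]
eef_rot: [-3.14, -0.002, 2.785]
force: [0.3, -0.1, -0.2]
grip_width: 0.0008
grip_force: 0.0
```

```bash
cat > go.py <<'E'
from h import *
import sys
from scipy.spatial.transform import Rotation as Ro
np.set_printoptions(precision=4,suppress=True)
P=dict(white=(.598,.0235),black=(.5764,-.0172),green=(.5551,-.0578),blue=(.5338,-.0983))
o=monitor.get_obs(); R=Ro.from_euler('xyz',o['eef_rot']).as_matrix(); e=np.array(o['ee_pos'])
for n,p in P.items(): print(n,1000*R.T@(np.r_[p,.076]-e))
print(o['time_s'],e,o['force'],o['qpos'])
E
python3 - <<'E'
from go import *
c=camera('wrist'); save(c,'w1'); np.savez('w1.npz',**c)
Rr=cv2.Rodrigues(c['rvec'])[0]
for n,p in P.items():
    print(n,cv2.projectPoints(np.array([[*p,.076]]),c['rvec'],c['tvec'],c['mtx'],None)[0].ravel())
E
```

```text
white [-27.0603 -14.3692 117.4457]
black [-21.0282 -60.0491 117.517 ]
green [ -15.2424 -105.5306  117.5876]
blue [  -9.4216 -150.9185  117.6582]
2.1 [0.578  0.0465 0.1935] [ 0.2797 -0.0746 -0.2025] [ 0.0172  0.3773  1.4461 -0.0004  1.3207 -1.1968]
white [302.3864 268.3784]
black [253.6766 262.3452]
green [204.6866 256.4984]
blue [155.2906 250.5558]
```

View pics/w1.png

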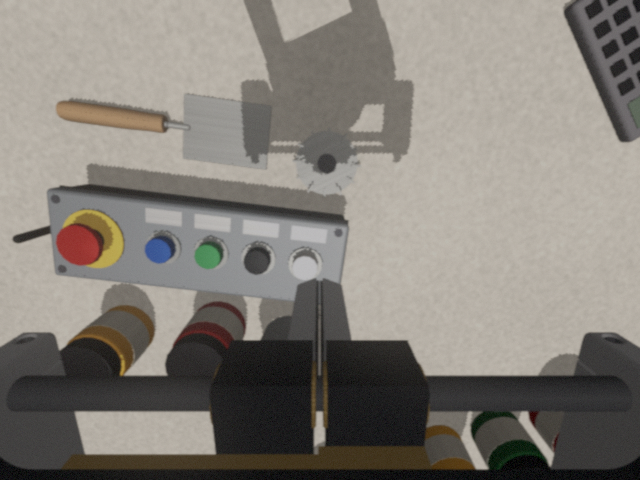

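The wrist view shows white at (304,265), green (208,256) and blue (159,250). These are within about 3 px of the predictions, so I'll apply a +1.5 mm correction along tool y. Next I move over white.

>>> {"name": "apply_moves", "arguments": {
  "plan": [-9, -4.5, 20, 0, -9, -4.5, 20, 0, -9, -4, 20, 0, 0, 0, 20, 0, 0, 0, 15, 0, 0, 0, 8, 0, 0, 0, 8, 0, 0, 0, 0, 0, 0, 0, 0, 0]
}}

```text
time_s: 3.05
ee_pos: [0.5982, 0.0276, 0.085]
eef_rot: [3.141, 0.001, 2.788]
force: [0.3, -0.9, -0.0]
grip_width: 0.0006
grip_force: 0.0
```

```bash
python3 - <<'E'
from go import *
c=camera('wrist'); save(c,'w2')
E
```

```text
white [-1.2618 -3.9525  9.0412]
black [  4.9032 -49.6148   9.0255]
green [ 10.8213 -95.0794   9.0101]
blue [  16.7741 -140.4501    8.9946]
3.05 [0.5982 0.0276 0.085 ] [ 0.3362 -0.8806 -0.0282] [-0.015   0.5258  1.4974  0.      1.1176 -1.2321]
```

View pics/w2.png

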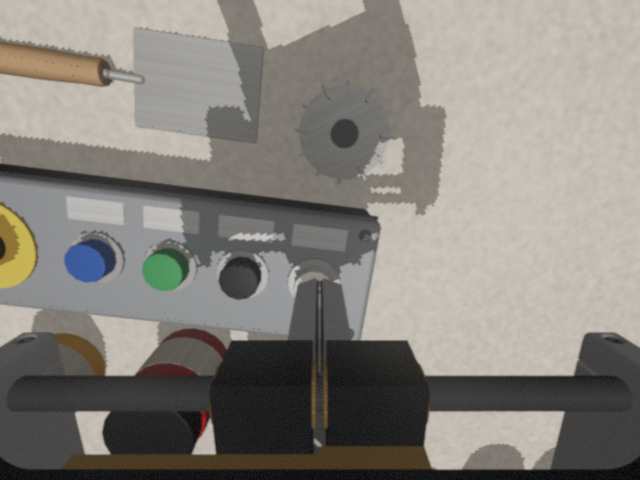

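The tip is at about (318,283) and the white cap is centred near (315,280), so it is well inside the cap. I'll nudge it 2.5 mm and press slowly.

>>> {"name": "apply_moves", "arguments": {
  "plan": [-1, -2.5, 0, 0, 0, 0, 4, 0, 0, 0, 3, 0, 0, 0, 1, 0, 0, 0, 1, 0, 0, 0, 1, 0, 0, 0, 1, 0, 0, 0, 1, 0, 0, 0, 1, 0, 0, 0, 1, 0, 0, 0, 1, 0, 0, 0, 0, 0, 0, 0, 0, 0]
}}

```text
time_s: 4.4
ee_pos: [0.5981, 0.0248, 0.0694]
eef_rot: [-3.142, 0.0, 2.788]
force: [-2.5, -0.7, 2.9]
grip_width: 0.0003
grip_force: 1.2
```

>>> {"name": "apply_moves", "arguments": {
  "plan": [0, 0, 1, 0, 0, 0, 1, 0, 0, 0, 1, 0, 0, 0, 0.5, 0, 0, 0, 0, 0, 0, 0, 0, 0]
}}

```text
time_s: 5.0
ee_pos: [0.5982, 0.0249, 0.0664]
eef_rot: [3.141, 0.0, 2.788]
force: [-3.1, -0.5, 7.7]
grip_width: 0.0007
grip_force: 3.8
```

>>> {"name": "apply_moves", "arguments": {
  "plan": [0, 0, -4, 0, 0, 0, -10, 0, 0, 0, -15, 0, 0, 0, -12, 0, 1.8, -13.7, 0, 0, 1.8, -13.7, 0, 0, 1.8, -13.7, 0, 0, 1.8, -13.7, 0, 0, 1.8, -13.7, 0, 0, 1.8, -13.7, 0, 0, 1.8, -13.7, 0, 0, 1.8, -13.7, 0, 0, 1.8, -13.7, 0, 0, 1.8, -13.7, 0, 0, 0, 0, 10, 0, 0, 0, 8, 0, 0, 0, 0, 0, 0, 0, 0, 0]
}}

```text
time_s: 6.8
ee_pos: [0.5337, -0.097, 0.0885]
eef_rot: [-3.142, -0.001, 2.788]
force: [1.0, 0.0, 1.2]
grip_width: 0.0005
grip_force: 0.0
```

```bash
python3 - <<'E'
from go import *
c=camera('wrist'); save(c,'w3'); c=camera('top'); cv2.imwrite('pics/t3.png',cv2.resize(c['image'][180:320,260:440,::-1],None,fx=4,fy=4))
w=[(u,v,world(c,u,v)) for u,v in((306,239),(322,248))]; print(w)
E
```

```text
white [-18.6637 135.2731  12.4814]
black [-12.4742  89.6142  12.4879]
green [-6.5315 44.1528 12.4942]
blue [-0.5543 -1.2147 12.5006]
6.8 [ 0.5337 -0.097   0.0885] [1.006  0.0344 1.2333] [-0.2473  0.4094  1.6635  0.0001  1.0696 -1.4649]
[(306, 239, array([0.5996, 0.0229, 0.0689])), (322, 248, array([ 0.5765, -0.0163,  0.0792]))]
```

View pics/w3.png

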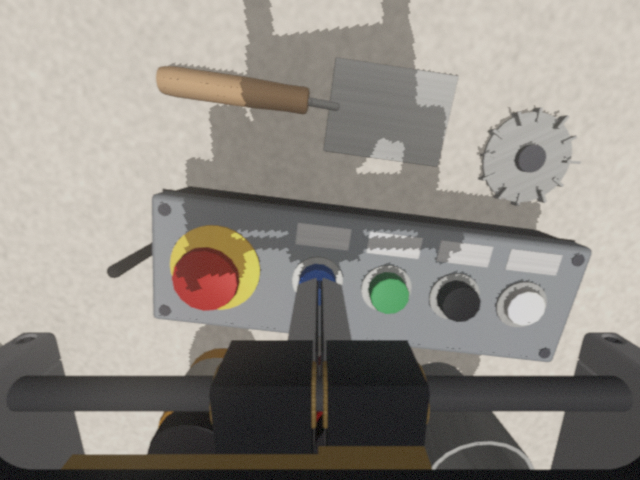

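White now sits lower in its ring. The tip is centred on blue at (318,275). Pressing blue.

>>> {"name": "apply_moves", "arguments": {
  "plan": [0, 0, 5, 0, 0, 0, 5, 0, 0, 0, 1.5, 0, 0, 0, 1, 0, 0, 0, 1, 0, 0, 0, 1, 0, 0, 0, 1, 0, 0, 0, 1, 0, 0, 0, 1, 0, 0, 0, 1, 0, 0, 0, 1, 0, 0, 0, 1, 0, 0, 0, 1, 0, 0, 0, 1, 0, 0, 0, 0, 0, 0, 0, 0, 0]
}}

```text
time_s: 8.5
ee_pos: [0.5338, -0.0975, 0.0667]
eef_rot: [3.142, 0.0, 2.788]
force: [-3.6, 1.3, 6.9]
grip_width: 0.0005
grip_force: 3.5
```

>>> {"name": "apply_moves", "arguments": {
  "plan": [0, 0, 0.5, 0, 0, 0, 0, 0, 0, 0, -4, 0, 0, 0, -10, 0, 0, 0, -12, 0, 0, 0, -4, 0, -1.5, 11.3, 0, 0, -1.5, 11.3, 0, 0, -1.5, 11.3, 0, 0, -1.5, 11.3, 0, 0, 0, 0, 9, 0, 0, 0, 0, 0, 0, 0, 0, 0]
}}

```text
time_s: 9.8
ee_pos: [0.5546, -0.0573, 0.0864]
eef_rot: [-3.141, -0.001, 2.788]
force: [1.0, 0.8, -0.4]
grip_width: 0.0004
grip_force: 0.0
```

```bash
python3 - <<'E'
from go import *
c=camera('wrist'); save(c,'w4')
E
```

```text
white [-12.7187  90.8096  10.3229]
black [-6.5626 45.1461 10.3429]
green [-0.6532 -0.3196 10.3625]
blue [  5.2908 -45.6915  10.3821]
9.8 [ 0.5546 -0.0573  0.0864] [ 1.0227  0.767  -0.3991] [-0.1686  0.4425  1.6206 -0.0001  1.0797 -1.3854]
```

View pics/w4.png

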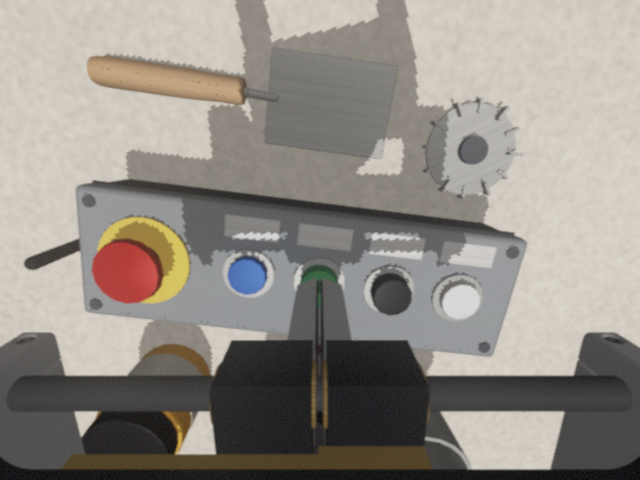

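Blue at (248,273) and white at (460,298) are both in, and the tip is centred on green at (319,277). Pressing green.

>>> {"name": "apply_moves", "arguments": {
  "plan": [0, 0, 5, 0, 0, 0, 3, 0, 0, 0, 1.5, 0, 0, 0, 1, 0, 0, 0, 1, 0, 0, 0, 1, 0, 0, 0, 1, 0, 0, 0, 1, 0, 0, 0, 1, 0, 0, 0, 1, 0, 0, 0, 1, 0, 0, 0, 1, 0, 0, 0, 1, 0, 0, 0, 1, 0, 0, 0, 0.5, 0, 0, 0, 0, 0, 0, 0, 0, 0]
}}

```text
time_s: 11.55
ee_pos: [0.5551, -0.0572, 0.0663]
eef_rot: [-3.142, 0.0, 2.788]
force: [-3.8, -1.2, 7.6]
grip_width: 0.0007
grip_force: 3.9
```

>>> {"name": "apply_moves", "arguments": {
  "plan": [0, 0, -4, 0, 0, 0, -10, 0, 0, 0, -20, 0, 0, 0, -20, 0, 0, 0, -20, 0, 0, 0, -20, 0, 0, 0, -20, 0, 0, 0, -10, 0, -20, 10, 0, 0, -20, 10, 0, 0, 0, 0, 0, 0, 0, 0, 0, 0]
}}

```text
time_s: 12.75
ee_pos: [0.5991, -0.0521, 0.1893]
eef_rot: [-3.141, -0.001, 2.788]
force: [-1.0, -0.2, 0.4]
grip_width: 0.0006
grip_force: 0.0
```

```bash
python3 - <<'E'
from go import *
c=camera('wrist'); save(c,'w5'); t=camera('top'); np.savez('top2.npz',**t)
for n,p in P.items():
    u,v=cv2.projectPoints(np.array([[*p,.07]]),c['rvec'],c['tvec'],c['mtx'],None)[0].ravel().round().astype(int)
    d=[world(c,u+i,v+j)[2] for i in(-2,0,2) for j in(-2,0,2)]; print(n,u,v,np.median(d))
E
```

```text
white [ 27.028   70.598  113.2821]
black [ 33.2     24.9367 113.299 ]
green [ 39.1252 -20.5269 113.3156]
blue [ 45.0851 -65.8968 113.3322]
12.75 [ 0.5991 -0.0521  0.1893] [-1.0246 -0.1771  0.373 ] [-0.1477  0.4278  1.3857  0.0001  1.3293 -1.365 ]
white 396 211 0.07053685906527878
black 345 205 0.07644342010290506
green 295 198 0.07041067276908877
blue 243 191 0.06949149273375248
```

View pics/w5.png

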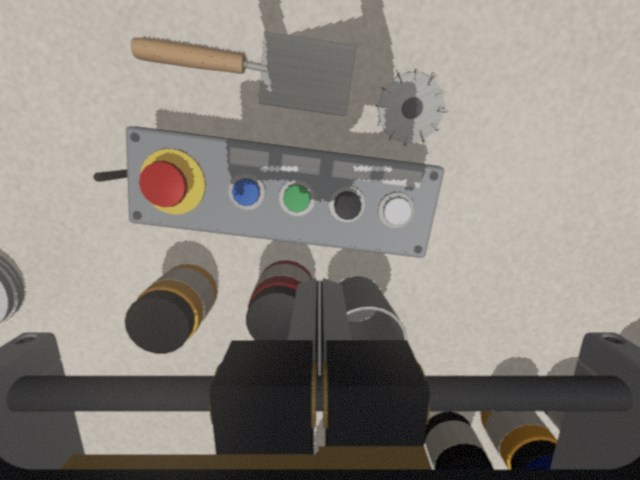

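The depth readings put white (397,210), green (297,198) and blue (246,192) at about 70 mm, which is latched. Black (347,205) is still out at 76 mm, and nothing around the station has moved. Handing in.

```bash
python3 -c "
from station import ctrl
print(ctrl.hand_in())"
```

```text
the job is handed in; nothing more can be done
None
```

I pressed the white, blue and green buttons in that order at under 8 N each; all three read latched, the black hoist button still stands out, I never touched the red emergency stop, and the job is handed in at about 13 s.

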